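# Set out the stationery row in mirror order for a left-handed colleague

## Robot

A 6-joint arm with a two-finger parallel gripper is mounted at the origin on a cart in front of the work surface, level with it; the furniture and walls round the work are solid. World frame = base frame: x ahead of the robot, y to its left, z up, the work surface at z = 0. Lengths are in m, angles in rad, forces in N, time in s.
With the tool pointing down it reaches from about 0.375 to 0.975 m from the base axis. Payload 3.8 kg.
Tool frame: the origin (TCP) lies at the very end of the fingers, on their centre line; the grasp point (between the pads) lies 19 mm behind it; z points along the fingers, y is the line along which they close (so a half turn about z gives the same grasp; the last joint's range is limited). The gripper opens to 85 mm and grips with 20 to 120 N. Pads are 22 mm wide; open, the fingers measure 114 mm over their backs; the gripper's body (76 mm by 85 mm) begins 54 mm behind the grasp point. The pads swing forward as they close: fully open they stand 13 mm farther back than shut.
Start: joints at [-1.351, 0.264, 1.604, -0, 1.274, -0.037], TCP at [0.171, -0.653, 0.231] pointing down, gripper open.
Joint ranges: [-2.63, 2.63], [-0.94, 2.18], [0.31, 2.57], [-1.31, 4.45], [0, 2.66], [-2.55, 2.55]. Speed limits (rad/s): [2.57, 2.57, 3.14, 3.14, 3.14, 3.14].

## Interface

Orientations are given as [roll, pitch, yaw] about the fixed x, y, z axes, in that order (R = Rz(yaw) Ry(pitch) Rx(roll)).
In Python, from plant import status, eyes, job gives the robot as it stands. The module is installed in compiled form; this text tells all that it offers.
- The arm moves only by the shell command python3 -m pendant 'ROWS' [FORCE]. ROWS is JSON, a list of rows, each an object with "linear": the shift along the tool's x, y, z each as a share of 0.3 m, from -1 to 1, a list of three; "rotation": the turn, a rotation vector about the tool's x, y, z each as a share of 90 degrees, from -1 to 1, a list of three; "fingers": the closure in counts, from 0 (fully open) to 255 (shut). In form: [{"linear": [x, y, z], "rotation": [wx, wy, wz], "fingers": fingers}, ...]. A call has 1 to 10 rows; each row is the pose to reach, as a shift and turn from the pose commanded when the call began, along the tool's axes at that moment; what a row does not reach only later rows make up. A row lasts 1/8 s, in which the tool goes at most 62.5 mm and 10.7 degrees, less where a joint would pass 70% of its speed; a pose out of reach is approached as far as the arm can. A call with a number of a shift or a turn outside -1 to 1 is refused whole. A call with a gripper value outside its range is refused whole. The fingers move at their own pace and stop on an object; FORCE is the grip in N (left out, the last holds). Time passes only in rows, so rows that repeat a pose let the fingers close. It gives the time, the measured TCP pose, the force, the opening and the grip force at its end, in the units of the state.
- status.observe(): the state, without advancing time (a new reading comes with each control period).
- eyes.camera(name): name is "scene" or "top" or "wrist"; returns a dict with "img" (480x640x3 uint8, red, green, blue), "K" (3x3 intrinsics, pixels), "distortion" ([k1, k2, p1, p2, k3] as OpenCV has them; the pictures are not rectified), "R" (3x3) and "t" (3): a world point X has camera coordinates R X + t; the wrist camera has in their place "T_tool_cam" (4x4, takes a point from camera to tool coordinates, whose origin is the TCP and whose axes are the flange's). Camera axes: x right, y down, z forward; pixel columns grow to the right and rows downward; lengths in m; the calibration is good to about 2 mm. A picture is of the moment at which its call begins: read the wrist's pose just before it. There is no depth.
- job.job_done(): hands the job in; it is judged then, once.
The state is a dict: "clock": time; "q": joint angles; "joint_vel": joint speeds; "joint_torque": joint torques, N m; "tool_pos": TCP position; "tool_rot": TCP orientation; "wrist_force": force on the tool from outside, world axes, zero at the start; "ft_torque": the same for the moment, N m; "opening": finger opening in m; "grip_force": force on a finger pad.
Only numpy, scipy, OpenCV 4.12 (cv2) and the standard library are available. Lean on these libraries where they do the work, as an engineer would, in place of code of your own. Each camera call takes 0.05 s, during which the arm holds its last target. There are 200 camera calls.

## Task

A left-handed colleague is taking over this desk: move the four pieces of stationery from the coloured cradles on the dark tray to the empty four-slot rack, in reverse order, so that what lies leftmost on the tray ends in the rightmost slot of the rack and so on. Each lies in its own slot across both rails, its middle over the middle of the rack and the same way up as before, and is let go.

Things in the scene. Friction and masses are not known exactly. Their poses are not given: they have to be found in the camera images.
- pen_mid (a point): slim blue ballpoint pen, lying, 138 long (its y) x 11 x 10; point at its centre, half-way up; it can roll
- glue_stick_mid (a point): red and yellow glue stick lying on its side, 91 long (its y) x 23 x 23; point at its centre, half-way up. Does not roll
- correction_tape_mid (a point): light blue correction-tape dispenser lying flat, 79 long (its y) x 27 wide x 14 high; point at its centre, half-way up
- marker_mid (a point): white marker with a dark blue cap, lying, 135 long (its y) x 17 x 16; point at its centre, half-way up; it can roll
- cradle_white: white plastic one-slot pen rest, 78 (its x) x 54 (its y) x 39 high: 6 mm base and two 8 mm thick cross rails at x = +-27, tops 30 above its underside, 9 mm high stubs at both ends. Fixed in one of the tray's four places, turned as the tray is; the pen starts lying across its rails, along its x. Origin: centre of the underside
- cradle_green: green plastic one-slot pen rest, 78 (its x) x 54 (its y) x 39 high: 6 mm base and two 8 mm thick cross rails at x = +-27, tops 30 above its underside, 9 mm high stubs at both ends. Fixed in one of the tray's four places, turned as the tray is; the glue stick starts lying across its rails, along its x. Origin: centre of the underside
- cradle_red: red plastic one-slot pen rest, 78 (its x) x 54 (its y) x 39 high: 6 mm base and two 8 mm thick cross rails at x = +-27, tops 30 above its underside, 9 mm high stubs at both ends. Fixed in one of the tray's four places, turned as the tray is; the correction tape starts lying across its rails, along its x. Origin: centre of the underside
- cradle_yellow: yellow plastic one-slot pen rest, 78 (its x) x 54 (its y) x 39 high: 6 mm base and two 8 mm thick cross rails at x = +-27, tops 30 above its underside, 9 mm high stubs at both ends. Fixed in one of the tray's four places, turned as the tray is; the marker starts lying across its rails, along its x. Origin: centre of the underside
- tray: dark wooden tray, a flat board 94 (its x) x 262 (its y) x 6 mm, fixed, that carries the four coloured cradles in a row along its y; places at y = +93, +31, -31, -93 mm in its own frame, in an order that changes. Origin: centre of its underside; its +y end is the left end seen from the robot
- rack: empty four-slot rest, fixed, beside the tray (left or right): pale wood base 78 (its x) x 260 (its y) x 6 and two 8 mm aluminium cross rails at x = +-27, tops 30 above its underside; slot centres at its y = +93, +31, -31, -93, 44 clear each between 18 mm wide, 9 mm high stubs on the rails. Things lie across both rails, along its x. Origin: centre of underside; +y end is left seen from the robot
Mind the look-alikes: they are no part of the job. What is shaped like the part that bears glue_stick_mid but purple is not meant.

How it is judged:
By the outcome, as a careful person would: the job done as asked, in the order asked, and still so for the second after the job is handed in, with the robot touching nothing.
It also fails if it takes over 109 s, if anything falls off the work surface, if the arm or the gripper's body presses on something with over 40 N, if the wrist force passes 120 N, or if a joint passes its speed limit or range.

## Working session

There is one attempt and no reset: what is moved stays moved. The work goes in short steps, Python scripts to look and compute and a shell command to move; the robot and the scene stay as the last step left them, time stands still between calls to the robot, and variables do not carry over. Pictures are saved under pics/ and viewed, at most 14 in all, crops included, and the job is handed in when it is done.

```bash
mkdir -p pics; python3 - <<'E'
from plant import status, eyes
import cv2,pickle
s=status.observe(); print(s)
d={}
for n in ("scene","top"):
    c=eyes.camera(n); d[n]=c; cv2.imwrite(f"pics/{n}0.png",c["img"][:,:,::-1]); print(n,c["K"],c["distortion"],c["R"],c["t"])
pickle.dump(d,open("cams.pkl","wb"))
E
```

```text
{'clock': 0.0, 'q': array([-1.35091450e+00,  2.64770960e-01,  1.60540862e+00,  1.77731334e-05,
        1.27370855e+00, -3.68935372e-02]), 'joint_vel': array([-0.00223175,  0.00107006, -0.000171  , -0.00011843, -0.00041505,
       -0.00064211]), 'joint_torque': array([ 1.55383568e-04, -5.15110230e+01, -3.67316866e+01, -2.90511280e-04,
        1.29021736e-02, -1.50772757e-05]), 'tool_pos': array([ 0.17126904, -0.65213297,  0.22993135]), 'tool_rot': array([-3.13929936e+00, -1.01640086e-04,  2.56770026e-01]), 'wrist_force': array([ 0.15717194, -0.35017296,  0.28777666]), 'ft_torque': array([ 0.02981106,  0.01433784, -0.03741029]), 'grip_force': 0.0, 'opening': 0.08553043327621906}
scene [[483.85196405   0.         327.16740193]
 [  0.         483.85196405 239.98414607]
 [  0.           0.           1.        ]] [-0.00216506  0.          0.          0.          0.        ] [[-0.91018679 -0.41386588 -0.01658415]
 [-0.26290344  0.60819824 -0.74898377]
 [ 0.32006528 -0.6773551  -0.66238077]] [0.39251507 0.28740886 0.60646923]
top [[552.34875173   0.         314.30423793]
 [  0.         552.34875173 244.82036358]
 [  0.           0.           1.        ]] [-0.15860925  0.          0.          0.          0.        ] [[-0.01264942 -0.99977671 -0.0169269 ]
 [-0.99286366  0.01456591 -0.11836209]
 [ 0.11858222  0.01530889 -0.99282622]] [-0.13237262  0.49650038  0.90096999]
```

View pics/top0.png

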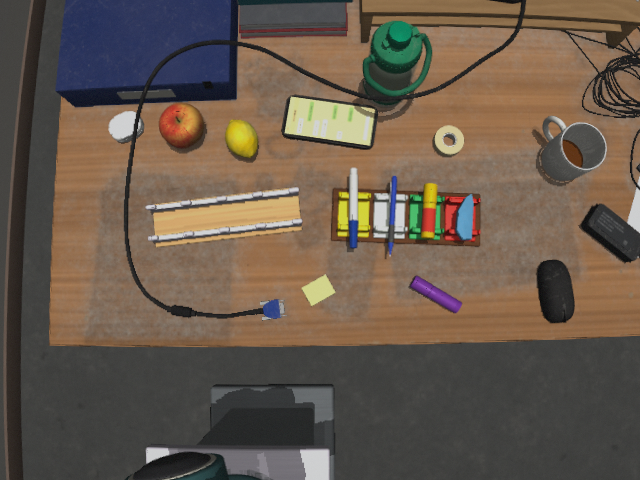

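View pics/scene0.png

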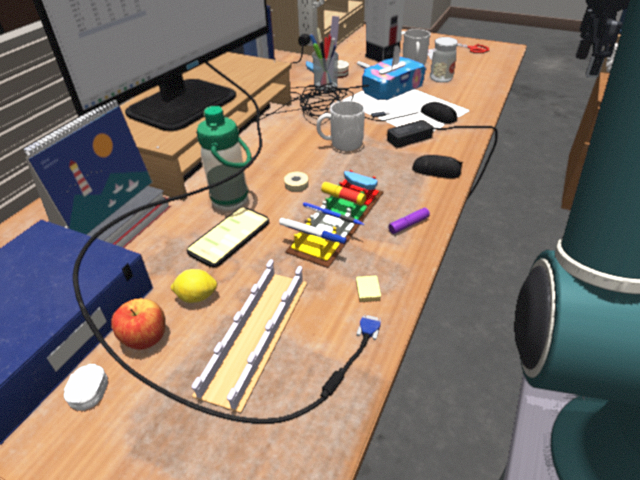

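Top view: from left to right the tray (330–480, 188–245) holds marker, pen, glue stick and tape. The rack is to the left (148–302, 188–245), and the purple look-alike is at (436, 294). I'll enlarge both for picking points.

```bash
python3 - <<'E'
import pickle,cv2
im=pickle.load(open("cams.pkl","rb"))["top"]["img"][:,:,::-1]
cv2.imwrite("pics/a.png",cv2.resize(im[160:265,328:488],None,fx=5,fy=5,interpolation=cv2.INTER_CUBIC))
cv2.imwrite("pics/b.png",cv2.resize(im[180:255,145:305],None,fx=5,fy=5,interpolation=cv2.INTER_CUBIC))
E
```

```text
(no output)
```

View pics/a.png

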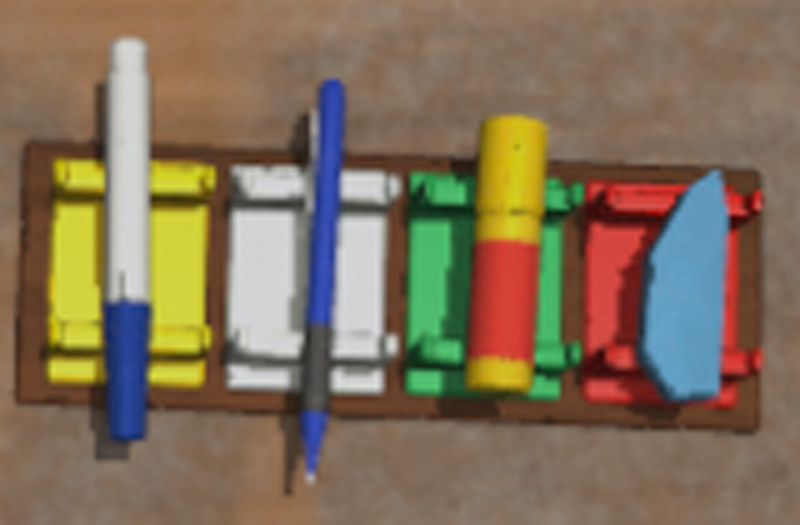

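View pics/b.png

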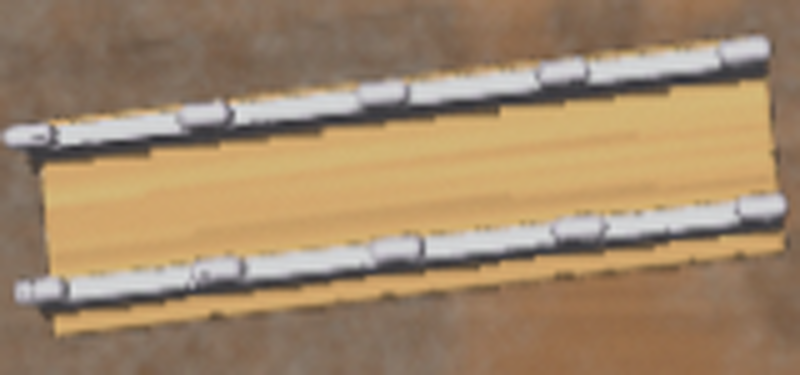

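Picked the tray corners, object ends and the 10 rack stub tops in the crops. Now fitting.

```bash
cat > h.py <<'E'
import numpy as np,cv2,pickle
from scipy.optimize import least_squares
def ray(c,uv,z,R=None,t=None):
    R=c["R"] if R is None else R; t=c["t"] if t is None else t
    n=cv2.undistortPoints(np.array(uv,float).reshape(-1,1,2),c["K"],np.array(c["distortion"]))[:,0]
    d=np.c_[n,np.ones(len(n))]@R; o=-R.T@t
    return o+d*((z-o[2])/d[:,2])[:,None]
def fit(P,M):
    # 2D rigid fit, P = c + R(yaw) M
    f=lambda p:(p[:2]+M@np.array([[np.cos(p[2]),np.sin(p[2])],[-np.sin(p[2]),np.cos(p[2])]])-P).ravel()
    r=least_squares(f,[*P.mean(0),0]); return r.x,f(r.x).reshape(-1,2)
E
python3 - <<'E'
from h import *
np.set_printoptions(precision=4,suppress=True)
c=pickle.load(open("cams.pkl","rb"))["top"]; print("cam",-c["R"].T@c["t"])
A=lambda p:np.array(p)/5+np.array([328,160])-.4
B=lambda p:np.array(p)/5+np.array([145,180])-.4
P=ray(c,A([(26,142),(760,170),(758,432),(18,403)]),.006)[:,:2]
M=np.array([(47,131),(47,-131),(-47,-131),(-47,131)])/1e3
print("tray",*fit(P,M))
p=fit(P,M)[0]
S=ray(c,B([(28,136),(206,115),(385,94),(563,72),(745,50),(42,291),(218,271),(398,249),(580,229),(762,208)]),.038)[:,:2]
M=np.array([(x,y) for x in(27,-27) for y in(124,62,0,-62,-124)])/1e3
print("rack",*fit(S,M))
for n,z,a,b in(("marker",.044,(130,40),(127,438)),("pen",.041,(332,82),(311,480)),("glue",.0475,(514,117),(500,390)),("tape",.05,(718,172),(706,400)),("tapeR",.05,(728,185),(721,395))):
    q=ray(c,A([a,b]),z); d=q[0]-q[1]; m=q.mean(0)
    cs,sn=np.cos(p[2]),np.sin(p[2]); l=np.array([[cs,sn],[-sn,cs]])@(m[:2]-p[:2])
    print(n,m,"len",np.linalg.norm(d),"yaw",np.arctan2(d[1],d[0]),"in tray",l)
E
```

```text
cam [ 0.3844 -0.1534  0.951 ]
tray [ 0.5442 -0.2993 -0.052 ] [[ 0.0011  0.0014]
 [ 0.0004 -0.0013]
 [-0.0006 -0.0021]
 [-0.0009  0.002 ]]
rack [0.5485 0.0147 0.0995] [[-0.0002 -0.0003]
 [ 0.0001  0.0004]
 [ 0.0003  0.0005]
 [ 0.     -0.0005]
 [-0.0002 -0.0005]
 [-0.0002  0.0007]
 [ 0.0001  0.0002]
 [-0.0002  0.0001]
 [ 0.0002 -0.    ]
 [ 0.0002 -0.0005]]
marker [ 0.5554 -0.2053  0.044 ] len 0.13514590482671357 yaw -0.029944407008957844 in tray [0.0064 0.0945]
pen [ 0.5408 -0.2699  0.041 ] len 0.1354588482901723 yaw -0.0837912782049564 in tray [-0.0049  0.0292]
glue [ 0.5478 -0.3315  0.0475] len 0.09279700973113007 yaw -0.09240396315236199 in tray [ 0.0053 -0.0319]
tape [ 0.5355 -0.3998  0.05  ] len 0.07745917015831093 yaw -0.10389353249683624 in tray [-0.0034 -0.1008]
tapeR [ 0.5341 -0.404   0.05  ] len 0.07122329175188916 yaw -0.08510345759770235 in tray [-0.0046 -0.105 ]
```

```bash
cat > plan.py <<'E'
# usage: plan.py x,y,z,yaw x,y,z,yaw ... ; chained from the measured pose, prints shares
import sys,numpy as np
from scipy.spatial.transform import Rotation as Ro
from plant import status
s=status.observe(); p=s["tool_pos"]; R=Ro.from_euler("xyz",s["tool_rot"])
print("now",p.round(4),s["tool_rot"].round(4),"open",round(s["opening"],4),"t",s["clock"])
for a in sys.argv[1:]:
    x,y,z,w=map(float,a.split(",")); q=np.array([x,y,z]); Q=Ro.from_euler("xyz",[np.pi,0,w])
    print(a,"lin",((q-p)@R.as_matrix()/.3).round(3).tolist(),"rot",((R.inv()*Q).as_rotvec()/(np.pi/2)).round(3).tolist())
    p,R=q,Q
E
python3 plan.py 0.36,-0.43,0.2,0.1 0.555,-0.205,0.12,-0.03 0.555,-0.205,0.024,-0.03
python3 - <<'E'
import numpy as np
for n,y in(("marker",-.093),("pen",-.031),("glue",.031),("tape",.093)): print(n,.5485-np.sin(.0995)*y,.0147+np.cos(.0995)*y)
E
```

```text
now [ 0.1713 -0.6522  0.2301] [-3.1396e+00 -1.0000e-04  2.5680e-01] open 0.0852 t 0.1
0.36,-0.43,0.2,0.1 lin [0.796, -0.556, 0.101] rot [-0.001, 0.0, 0.1]
0.555,-0.205,0.12,-0.03 lin [0.722, -0.681, 0.267] rot [-0.0, -0.0, 0.083]
0.555,-0.205,0.024,-0.03 lin [-0.0, -0.0, 0.32] rot [0.0, 0.0, 0.0]
marker 0.557738238895834 -0.07784001805761386
pen 0.551579412965278 -0.01614667268587129
glue 0.545420587034722 0.04554667268587129
tape 0.539261761104166 0.10724001805761386
```

```bash
python3 -m pendant '[{"linear":[0.796,-0.556,0.101],"rotation":[0,0,0.1],"fingers":110},{"linear":[0.796,-0.556,0.101],"rotation":[0,0,0.1],"fingers":110},{"linear":[0.796,-0.556,0.101],"rotation":[0,0,0.1],"fingers":110},{"linear":[0.796,-0.556,0.101],"rotation":[0,0,0.1],"fingers":110},{"linear":[0.796,-0.556,0.101],"rotation":[0,0,0.1],"fingers":110},{"linear":[0.796,-0.556,0.101],"rotation":[0,0,0.1],"fingers":110},{"linear":[0.796,-0.556,0.101],"rotation":[0,0,0.1],"fingers":110}]' 40
python3 -m pendant '[{"linear":[0.722,-0.681,0.267],"rotation":[0,0,0.083],"fingers":110},{"linear":[0.722,-0.681,0.267],"rotation":[0,0,0.083],"fingers":110},{"linear":[0.722,-0.681,0.267],"rotation":[0,0,0.083],"fingers":110},{"linear":[0.722,-0.681,0.267],"rotation":[0,0,0.083],"fingers":110},{"linear":[0.722,-0.681,0.267],"rotation":[0,0,0.083],"fingers":110},{"linear":[0.722,-0.681,0.267],"rotation":[0,0,0.083],"fingers":110},{"linear":[0.722,-0.681,0.267],"rotation":[0,0,0.083],"fingers":110},{"linear":[0.722,-0.681,0.267],"rotation":[0,0,0.083],"fingers":110}]'
python3 - <<'E'
from plant import status, eyes
import cv2,pickle
s=status.observe();c=eyes.camera("wrist");pickle.dump((s,c),open("w1.pkl","wb"))
cv2.imwrite("pics/w1.png",c["img"][:,:,::-1]);print(c["T_tool_cam"].round(3).tolist())
E
python3 plan.py 0.555,-0.205,0.024,-0.03
```

```text
clock: 0.98
tool_pos: [0.3599, -0.431, 0.2008]
tool_rot: [3.141, 0.001, 0.1]
wrist_force: [-0.0, 0.3, -0.0]
opening: 0.0485
grip_force: 0.0
clock: 1.98
tool_pos: [0.5547, -0.2079, 0.1214]
tool_rot: [3.141, -0.0, -0.033]
wrist_force: [0.8, -0.2, 0.1]
opening: 0.049
grip_force: 0.0
[[-0.0, -0.962, -0.273, 0.07], [1.0, -0.0, -0.0, 0.0], [0.0, -0.273, 0.962, -0.142], [0.0, 0.0, 0.0, 1.0]]
now [ 0.5547 -0.2078  0.1215] [ 3.141e+00 -7.000e-04 -3.310e-02] open 0.0488 t 2.025
0.555,-0.205,0.024,-0.03 lin [0.0, -0.01, 0.325] rot [0.0, -0.0, -0.002]
```

View pics/w1.png

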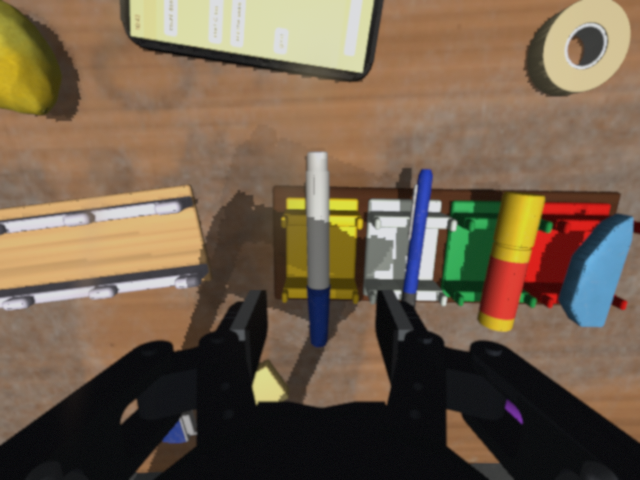

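The wrist view shows the marker, ends (317,153) and (319,345), midway between the fingers. The pen is at (425,171), the glue stick spans (522,194)–(498,330), and the tape is at (600,270). Checking these against the top view.

```bash
cat >> h.py <<'E'
def wray(s,c,uv,z):
    from scipy.spatial.transform import Rotation as Ro
    T=np.eye(4);T[:3,:3]=Ro.from_euler("xyz",s["tool_rot"]).as_matrix();T[:3,3]=s["tool_pos"]
    W=np.linalg.inv(T@np.array(c["T_tool_cam"])); return ray(c,uv,z,W[:3,:3],W[:3,3])
E
python3 - <<'E'
from h import *
np.set_printoptions(precision=4,suppress=True)
s,c=pickle.load(open("w1.pkl","rb"))
for n,z,a,b in(("marker",.044,(317,153),(319,346)),("glue",.0475,(522,194),(498,331)),("tape",.05,(626,217),(592,326)),("tapeR",.05,(633,222),(604,325))):
    q=wray(s,c,[a,b],z); print(n,q.mean(0),np.linalg.norm(q[0]-q[1]))
E
```

```text
marker [ 0.5545 -0.2063  0.044 ] 0.13602942375953195
glue [ 0.545  -0.3335  0.0475] 0.09629131496076623
tape [ 0.5386 -0.3968  0.05  ] 0.07633647496105353
tapeR [ 0.5372 -0.4032  0.05  ] 0.0721792498767772
```

```bash
python3 -m pendant '[{"linear":[0,-0.007,0.2],"rotation":[0,0,-0.002],"fingers":110},{"linear":[0,-0.007,0.325],"rotation":[0,0,-0.002],"fingers":110},{"linear":[0,-0.007,0.325],"rotation":[0,0,-0.002],"fingers":110},{"linear":[0,-0.007,0.325],"rotation":[0,0,-0.002],"fingers":110}]'
python3 -m pendant '[{"linear":[0,0,0],"rotation":[0,0,0],"fingers":255},{"linear":[0,0,0],"rotation":[0,0,0],"fingers":255},{"linear":[0,0,0],"rotation":[0,0,0],"fingers":255},{"linear":[0,0,0],"rotation":[0,0,0],"fingers":255},{"linear":[0,0,0],"rotation":[0,0,0],"fingers":255},{"linear":[0,0,0],"rotation":[0,0,0],"fingers":255}]'
python3 plan.py 0.555,-0.206,0.114,-0.03 0.5577,-0.0778,0.114,0.0995 0.5577,-0.0778,0.019,0.0995
```

```text
clock: 2.52
tool_pos: [0.5562, -0.2052, 0.0251]
tool_rot: [3.141, -0.002, -0.029]
wrist_force: [0.4, -0.3, -0.4]
opening: 0.0485
grip_force: 0.0
clock: 3.28
tool_pos: [0.5569, -0.2047, 0.0256]
tool_rot: [3.14, -0.003, -0.027]
wrist_force: [-1.5, -0.4, 6.5]
opening: 0.0142
grip_force: 39.1
now [ 0.5569 -0.2047  0.0256] [ 3.14   -0.0032 -0.0274] open 0.0142 t 3.275
0.555,-0.206,0.114,-0.03 lin [-0.005, 0.005, -0.295] rot [0.001, -0.002, 0.002]
0.5577,-0.0778,0.114,0.0995 lin [-0.004, -0.427, -0.0] rot [0.0, 0.0, -0.082]
0.5577,-0.0778,0.019,0.0995 lin [0.0, -0.0, 0.317] rot [0.0, 0.0, 0.0]
```

```bash
python3 -m pendant '[{"linear":[0,0,-0.1],"rotation":[0,0,0],"fingers":255},{"linear":[0,0,-0.3],"rotation":[0,0,0],"fingers":255},{"linear":[0,0,-0.3],"rotation":[0,0,0],"fingers":255},{"linear":[0,0,-0.3],"rotation":[0,0,0],"fingers":255}]'
python3 -m pendant '[{"linear":[-0.004,-0.1,0],"rotation":[0,0,-0.03],"fingers":255},{"linear":[-0.004,-0.25,0],"rotation":[0,0,-0.06],"fingers":255},{"linear":[-0.004,-0.427,0],"rotation":[0,0,-0.082],"fingers":255},{"linear":[-0.004,-0.427,0],"rotation":[0,0,-0.082],"fingers":255},{"linear":[-0.004,-0.427,0],"rotation":[0,0,-0.082],"fingers":255},{"linear":[-0.004,-0.427,0],"rotation":[0,0,-0.082],"fingers":255}]'
python3 - <<'E'
from plant import status, eyes
import cv2,pickle
s=status.observe();c=eyes.camera("wrist");pickle.dump((s,c),open("w2.pkl","wb"))
cv2.imwrite("pics/w2.png",c["img"][:,:,::-1])
E
python3 plan.py 0.5577,-0.0778,0.019,0.0995
```

```text
clock: 3.78
tool_pos: [0.5555, -0.2039, 0.114]
tool_rot: [3.141, -0.001, -0.027]
wrist_force: [-1.2, 0.4, -0.6]
opening: 0.0143
grip_force: 39.2
clock: 4.53
tool_pos: [0.5572, -0.0768, 0.1127]
tool_rot: [-3.142, 0.001, 0.1]
wrist_force: [1.0, -0.4, -0.7]
opening: 0.0143
grip_force: 39.2
now [ 0.5573 -0.0769  0.1129] [-3.1416e+00  8.0000e-04  9.9800e-02] open 0.0142 t 4.575
0.5577,-0.0778,0.019,0.0995 lin [0.001, 0.003, 0.313] rot [-0.0, 0.001, 0.0]
```

View pics/w2.png

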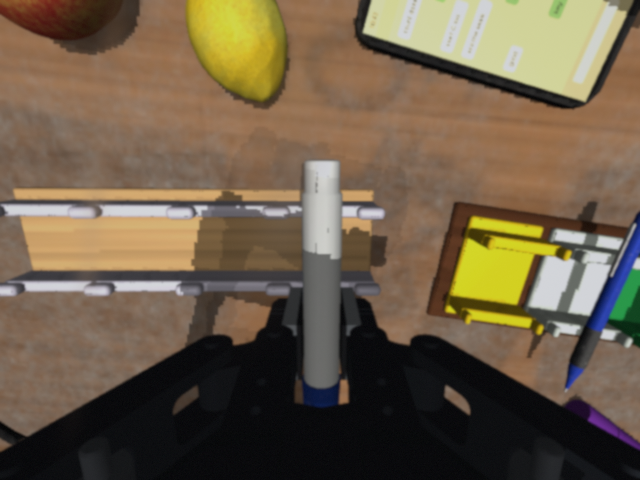

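The marker hangs straight, with its far end at (321,160). The last slot lies between stubs (277,211)/(372,213) on the far rail and (279,288)/(367,288) on the near rail. Checking offsets.

```bash
python3 - <<'E'
from h import *
np.set_printoptions(precision=4,suppress=True)
s,c=pickle.load(open("w2.pkl","rb"))
R=lambda w:np.array([[np.cos(w),np.sin(w)],[-np.sin(w),np.cos(w)]])
for z in(.13,.135):
  q=wray(s,c,[(321,160)],s["tool_pos"][2]+z-.1127)[0]; print(R(.0998)@(q[:2]-s["tool_pos"][:2]))
S=wray(s,c,[(84,212),(180,212),(277,211.5),(372,213),(98,289),(190,289),(279,288),(367,288)],.038)[:,:2]
M=np.array([(x,y) for x in(27,-27) for y in(62,0,-62,-124)])/1e3
p,r=fit(S,M);print(p,r)
for y in(-.093,-.031,.031,.093): print(p[0]-np.sin(p[2])*y,p[1]+np.cos(p[2])*y)
E
```

```text
[ 0.0664 -0.0005]
[ 0.0666 -0.0005]
[0.5526 0.0133 0.0999] [[ 0.0005  0.0014]
 [ 0.0005  0.    ]
 [ 0.0001  0.0002]
 [ 0.0011 -0.0006]
 [-0.0004  0.0006]
 [-0.0003  0.0008]
 [-0.0008 -0.0004]
 [-0.0007 -0.002 ]]
0.5618409775073633 -0.07924261981630173
0.5556590481245035 -0.01755158522370201
0.5494771187416437 0.0441394493688977
0.543295189358784 0.10583048396149741
```

```bash
python3 -m pendant '[{"linear":[0.008,0.005,0.15],"rotation":[0,0,0],"fingers":255},{"linear":[0.008,0.005,0.27],"rotation":[0,0,0],"fingers":255},{"linear":[0.008,0.005,0.309],"rotation":[0,0,0],"fingers":255},{"linear":[0.008,0.005,0.309],"rotation":[0,0,0],"fingers":255},{"linear":[0.008,0.005,0.309],"rotation":[0,0,0],"fingers":255}]'
python3 -m pendant '[{"linear":[0,0,0],"rotation":[0,0,0],"fingers":220},{"linear":[0,0,0],"rotation":[0,0,0],"fingers":180},{"linear":[0,0,0],"rotation":[0,0,0],"fingers":110},{"linear":[0,0,0],"rotation":[0,0,0],"fingers":110},{"linear":[0,0,0],"rotation":[0,0,0],"fingers":110}]'
python3 plan.py 0.56,-0.0785,0.12,0.0995 0.54,-0.271,0.12,-0.084 0.54,-0.271,0.022,-0.084
```

```text
clock: 5.2
tool_pos: [0.5611, -0.0777, 0.0216]
tool_rot: [3.141, -0.002, 0.1]
wrist_force: [0.2, 0.6, 0.4]
opening: 0.0139
grip_force: 39.0
clock: 5.82
tool_pos: [0.5601, -0.077, 0.0207]
tool_rot: [-3.142, 0.0, 0.101]
wrist_force: [0.7, -0.5, 0.1]
opening: 0.0484
grip_force: 0.0
now [ 0.5601 -0.077   0.0207] [-3.1416  0.      0.1014] open 0.0484 t 5.825
0.56,-0.0785,0.12,0.0995 lin [-0.001, 0.005, -0.331] rot [-0.0, 0.0, 0.001]
0.54,-0.271,0.12,-0.084 lin [-0.13, 0.632, 0.0] rot [0.0, -0.0, 0.117]
0.54,-0.271,0.022,-0.084 lin [0.0, -0.0, 0.327] rot [0.0, 0.0, 0.0]
```

```bash
python3 -m pendant '[{"linear":[0,0,-0.1],"rotation":[0,0,0],"fingers":110},{"linear":[0,0,-0.25],"rotation":[0,0,0],"fingers":110},{"linear":[0,0,-0.33],"rotation":[0,0,0],"fingers":110},{"linear":[0,0,-0.33],"rotation":[0,0,0],"fingers":110}]'
python3 -m pendant '[{"linear":[-0.13,0.2,0],"rotation":[0,0,0.1],"fingers":120},{"linear":[-0.13,0.4,0],"rotation":[0,0,0.117],"fingers":120},{"linear":[-0.13,0.627,0],"rotation":[0,0,0.117],"fingers":120},{"linear":[-0.13,0.627,0],"rotation":[0,0,0.117],"fingers":120},{"linear":[-0.13,0.627,0],"rotation":[0,0,0.117],"fingers":120},{"linear":[-0.13,0.627,0],"rotation":[0,0,0.117],"fingers":120}]'
python3 - <<'E'
from plant import status, eyes
import cv2,pickle
s=status.observe();c=eyes.camera("wrist");pickle.dump((s,c),open("w3.pkl","wb"))
cv2.imwrite("pics/w3.png",c["img"][:,:,::-1])
E
python3 plan.py 0.54,-0.271,0.021,-0.084
```

```text
clock: 6.32
tool_pos: [0.5623, -0.0775, 0.1223]
tool_rot: [3.14, -0.005, 0.101]
wrist_force: [-0.0, 0.2, 0.6]
opening: 0.0485
grip_force: 0.0
clock: 7.08
tool_pos: [0.5396, -0.2665, 0.1184]
tool_rot: [-3.14, 0.002, -0.082]
wrist_force: [0.2, 0.1, 0.7]
opening: 0.0451
grip_force: 0.0
now [ 0.5399 -0.2663  0.1188] [-3.1405e+00  1.6000e-03 -8.1000e-02] open 0.0449 t 7.125
0.54,-0.271,0.021,-0.084 lin [0.002, 0.016, 0.326] rot [-0.001, 0.001, 0.002]
```

View pics/w3.png

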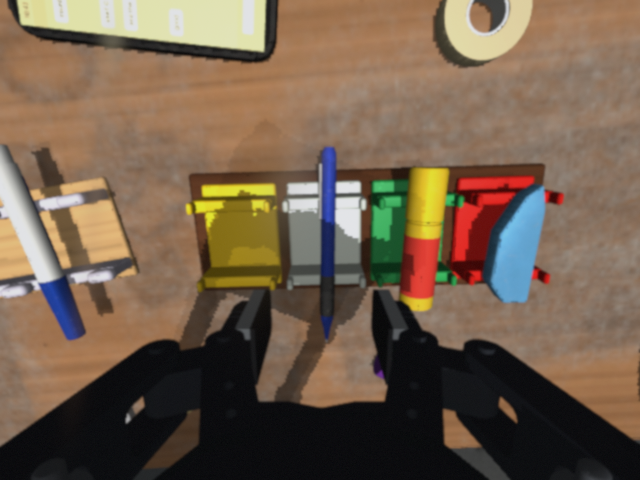

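The marker lies in the rack's right slot. The pen, ends (328,148) and (327,338), is between the fingers. Computing pen, glue and tape positions.

```bash
python3 - <<'E'
from h import *
np.set_printoptions(precision=4,suppress=True)
s,c=pickle.load(open("w3.pkl","rb"))
for n,z,a,b in(("pen",.041,(328,148),(327,338)),("marker",.038,(3,146),(76,337)),("glue",.0475,(429,168),(418,309)),("tape",.05,(532,185),(511,302)),("tapeR",.05,(544,192),(526,300))):
    q=wray(s,c,[a,b],z); d=q[0]-q[1]; print(n,q.mean(0),np.linalg.norm(d),np.arctan2(d[1],d[0]))
E
```

```text
pen [ 0.5435 -0.2712  0.041 ] 0.13258706101031165 -0.08156474292482363
marker [ 0.559  -0.0802  0.038 ] 0.13435233411840425 0.052501188292440756
glue [ 0.5458 -0.3334  0.0475] 0.09433815656504466 -0.07414791050102801
tape [ 0.539  -0.3945  0.05  ] 0.07750540826664619 -0.09142677784204783
tapeR [ 0.5369 -0.4032  0.05  ] 0.07175189979652784 -0.06815296223809131
```

```bash
python3 -m pendant '[{"linear":[0.004,0.015,0.2],"rotation":[0,0,0.002],"fingers":120},{"linear":[0.004,0.015,0.325],"rotation":[0,0,0.002],"fingers":120},{"linear":[0.004,0.015,0.325],"rotation":[0,0,0.002],"fingers":120},{"linear":[0.004,0.015,0.325],"rotation":[0,0,0.002],"fingers":120}]'
python3 -m pendant '[{"linear":[0,0,0],"rotation":[0,0,0],"fingers":255},{"linear":[0,0,0],"rotation":[0,0,0],"fingers":255},{"linear":[0,0,0],"rotation":[0,0,0],"fingers":255},{"linear":[0,0,0],"rotation":[0,0,0],"fingers":255},{"linear":[0,0,0],"rotation":[0,0,0],"fingers":255},{"linear":[0,0,0],"rotation":[0,0,0],"fingers":255}]'
python3 plan.py 0.5415,-0.2708,0.114,-0.084 0.5535,-0.0167,0.114,0.0995 0.5535,-0.0167,0.0165,0.0995
```

```text
clock: 7.62
tool_pos: [0.5423, -0.2724, 0.0236]
tool_rot: [3.141, -0.002, -0.084]
wrist_force: [1.1, 1.2, 0.6]
opening: 0.0449
grip_force: 0.0
clock: 8.38
tool_pos: [0.5426, -0.2734, 0.0243]
tool_rot: [3.141, -0.003, -0.086]
wrist_force: [-0.7, 2.6, 6.8]
opening: 0.0085
grip_force: 40.0
now [ 0.5426 -0.2734  0.0243] [ 3.1406e+00 -2.9000e-03 -8.5800e-02] open 0.0085 t 8.375
0.5415,-0.2708,0.114,-0.084 lin [-0.003, -0.008, -0.299] rot [0.001, -0.002, -0.001]
0.5535,-0.0167,0.114,0.0995 lin [-0.031, -0.847, -0.0] rot [0.0, 0.0, -0.117]
0.5535,-0.0167,0.0165,0.0995 lin [0.0, -0.0, 0.325] rot [0.0, 0.0, 0.0]
```

```bash
python3 -m pendant '[{"linear":[0,0,-0.1],"rotation":[0,0,0],"fingers":255},{"linear":[0,0,-0.3],"rotation":[0,0,0],"fingers":255},{"linear":[0,0,-0.3],"rotation":[0,0,0],"fingers":255},{"linear":[0,0,-0.3],"rotation":[0,0,0],"fingers":255}]'
python3 -m pendant '[{"linear":[-0.031,-0.15,0],"rotation":[0,0,-0.03],"fingers":255},{"linear":[-0.031,-0.35,0],"rotation":[0,0,-0.1],"fingers":255},{"linear":[-0.031,-0.55,0],"rotation":[0,0,-0.117],"fingers":255},{"linear":[-0.031,-0.75,0],"rotation":[0,0,-0.117],"fingers":255},{"linear":[-0.031,-0.85,0],"rotation":[0,0,-0.117],"fingers":255},{"linear":[-0.031,-0.85,0],"rotation":[0,0,-0.117],"fingers":255},{"linear":[-0.031,-0.85,0],"rotation":[0,0,-0.117],"fingers":255},{"linear":[-0.031,-0.85,0],"rotation":[0,0,-0.117],"fingers":255}]'
python3 - <<'E'
from plant import status, eyes
import cv2,pickle
s=status.observe();c=eyes.camera("wrist");pickle.dump((s,c),open("w4.pkl","wb"))
cv2.imwrite("pics/w4.png",c["img"][:,:,::-1])
E
python3 plan.py 0.5535,-0.0167,0.0185,0.0995
```

```text
clock: 8.88
tool_pos: [0.5413, -0.2729, 0.1128]
tool_rot: [3.141, -0.001, -0.086]
wrist_force: [0.3, 0.8, -0.4]
opening: 0.009
grip_force: 39.1
clock: 9.88
tool_pos: [0.5533, -0.0191, 0.1116]
tool_rot: [3.142, 0.001, 0.097]
wrist_force: [-0.2, 0.3, 0.5]
opening: 0.0086
grip_force: 39.2
now [ 0.5534 -0.0191  0.1118] [3.1415e+00 8.0000e-04 9.6400e-02] open 0.0089 t 9.925
0.5535,-0.0167,0.0185,0.0995 lin [0.001, -0.008, 0.311] rot [0.0, 0.0, -0.002]
```

View pics/w4.png

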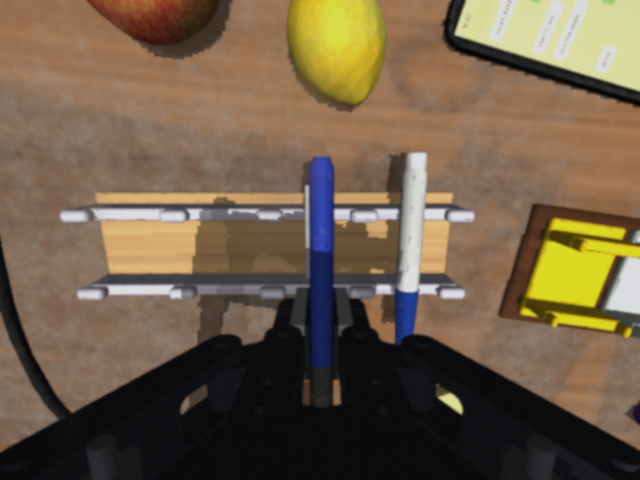

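The pen hangs straight, far end at (321,158), over slot two between stubs (270,214) and (363,215). The marker lies centred in the end slot at (410,250). Placing the pen.

```bash
python3 -m pendant '[{"linear":[0.001,-0.008,0.15],"rotation":[0,0,-0.002],"fingers":255},{"linear":[0.001,-0.008,0.27],"rotation":[0,0,-0.002],"fingers":255},{"linear":[0.001,-0.008,0.31],"rotation":[0,0,-0.002],"fingers":255},{"linear":[0.001,-0.008,0.31],"rotation":[0,0,-0.002],"fingers":255},{"linear":[0.001,-0.008,0.31],"rotation":[0,0,-0.002],"fingers":255}]'
python3 -m pendant '[{"linear":[0,0,0],"rotation":[0,0,0],"fingers":230},{"linear":[0,0,0],"rotation":[0,0,0],"fingers":190},{"linear":[0,0,0],"rotation":[0,0,0],"fingers":120},{"linear":[0,0,0],"rotation":[0,0,0],"fingers":120},{"linear":[0,0,0],"rotation":[0,0,0],"fingers":120}]'
python3 -m pendant '[{"linear":[0,0,-0.1],"rotation":[0,0,0],"fingers":120},{"linear":[0,0,-0.25],"rotation":[0,0,0],"fingers":120},{"linear":[0,0,-0.33],"rotation":[0,0,0],"fingers":120},{"linear":[0,0,-0.33],"rotation":[0,0,0],"fingers":120}]'
python3 plan.py 0.5465,-0.333,0.12,-0.085 0.5465,-0.333,0.028,-0.085
```

```text
clock: 10.55
tool_pos: [0.5547, -0.016, 0.0201]
tool_rot: [3.141, -0.002, 0.101]
wrist_force: [0.7, -0.5, -0.9]
opening: 0.0085
grip_force: 40.8
clock: 11.18
tool_pos: [0.5538, -0.0155, 0.0192]
tool_rot: [3.142, -0.0, 0.101]
wrist_force: [-0.3, -0.6, -0.4]
opening: 0.0457
grip_force: 0.0
clock: 11.68
tool_pos: [0.556, -0.0156, 0.1208]
tool_rot: [3.141, -0.005, 0.101]
wrist_force: [0.6, -0.4, 0.3]
opening: 0.0452
grip_force: 0.0
now [ 0.556  -0.0156  0.1208] [ 3.1407 -0.0055  0.1013] open 0.0452 t 11.675
0.5465,-0.333,0.12,-0.085 lin [-0.138, 1.049, 0.003] rot [0.0, -0.004, 0.119]
0.5465,-0.333,0.028,-0.085 lin [-0.0, -0.0, 0.307] rot [0.0, 0.0, 0.0]
```

```bash
python3 -m pendant '[{"linear":[-0.13,0.15,0],"rotation":[0,0,0.03],"fingers":110},{"linear":[-0.13,0.35,0],"rotation":[0,0,0.1],"fingers":110},{"linear":[-0.13,0.55,0],"rotation":[0,0,0.119],"fingers":110},{"linear":[-0.13,0.75,0],"rotation":[0,0,0.119],"fingers":110},{"linear":[-0.13,0.95,0],"rotation":[0,0,0.119],"fingers":110},{"linear":[-0.13,1,0],"rotation":[0,0,0.119],"fingers":110},{"linear":[-0.13,1,0],"rotation":[0,0,0.119],"fingers":110},{"linear":[-0.13,1,0],"rotation":[0,0,0.119],"fingers":110}]'
python3 - <<'E'
from plant import status, eyes
import cv2,pickle
s=status.observe();c=eyes.camera("wrist");pickle.dump((s,c),open("w5.pkl","wb"))
cv2.imwrite("pics/w5.png",c["img"][:,:,::-1])
E
python3 plan.py 0.5465,-0.333,0.028,-0.085
```

```text
clock: 12.68
tool_pos: [0.5447, -0.316, 0.117]
tool_rot: [-3.14, 0.002, -0.085]
wrist_force: [0.1, 0.3, -0.1]
opening: 0.0483
grip_force: 0.0
now [ 0.5449 -0.3159  0.1174] [-3.1403e+00  1.5000e-03 -8.4200e-02] open 0.0488 t 12.725
0.5465,-0.333,0.028,-0.085 lin [0.011, 0.057, 0.298] rot [-0.001, 0.001, 0.001]
```

View pics/w5.png

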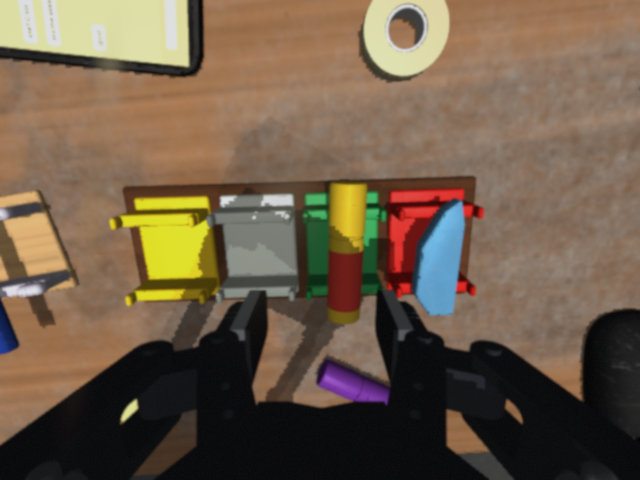

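Glue stick ends are at (349,182) and (344,323). The tape runs from (457,201) to (438,314), with mid-row edges at about (421,258) and (459,258).

```bash
python3 - <<'E'
from h import *
np.set_printoptions(precision=4,suppress=True)
s,c=pickle.load(open("w5.pkl","rb"))
for n,z,a,b in(("glue",.0475,(349,182),(344,323)),("tape",.05,(457,201),(438,314)),("tapeW",.048,(421,258),(459,258)),("tapeR",.05,(464,210),(454,308))):
    q=wray(s,c,[a,b],z); d=q[0]-q[1]; print(n,q.mean(0),np.linalg.norm(d),np.arctan2(d[1],d[0]))
E
```

```text
glue [ 0.5457 -0.3328  0.0475] 0.09616701138137783 -0.09831743253088782
tape [ 0.5387 -0.3971  0.05  ] 0.0766008705437345 -0.14274120542405927
tapeW [ 0.5399 -0.3933  0.048 ] 0.024540733984787035 1.4871489483000486
tapeR [ 0.5375 -0.4046  0.05  ] 0.06642030948509431 -0.0710021367873478
```

```bash
python3 -m pendant '[{"linear":[0.009,0.056,0],"rotation":[0,0,0],"fingers":110},{"linear":[0.009,0.056,0.1],"rotation":[0,0,0],"fingers":110},{"linear":[0.009,0.056,0.25],"rotation":[0,0,0],"fingers":110},{"linear":[0.009,0.056,0.3],"rotation":[0,0,0],"fingers":110},{"linear":[0.009,0.056,0.3],"rotation":[0,0,0],"fingers":110},{"linear":[0.009,0.056,0.3],"rotation":[0,0,0],"fingers":110}]'
python3 -m pendant '[{"linear":[0,0,0],"rotation":[0,0,0],"fingers":255},{"linear":[0,0,0],"rotation":[0,0,0],"fingers":255},{"linear":[0,0,0],"rotation":[0,0,0],"fingers":255},{"linear":[0,0,0],"rotation":[0,0,0],"fingers":255},{"linear":[0,0,0],"rotation":[0,0,0],"fingers":255},{"linear":[0,0,0],"rotation":[0,0,0],"fingers":255}]'
python3 plan.py 0.5465,-0.3325,0.12,-0.085 0.547,0.045,0.12,0.0995 0.547,0.045,0.022,0.0995
```

```text
clock: 13.48
tool_pos: [0.548, -0.3357, 0.03]
tool_rot: [3.14, -0.003, -0.085]
wrist_force: [0.6, -0.3, 1.0]
opening: 0.0487
grip_force: 0.0
clock: 14.22
tool_pos: [0.5479, -0.3357, 0.0302]
tool_rot: [3.14, -0.003, -0.086]
wrist_force: [-0.5, 0.4, 6.4]
opening: 0.0226
grip_force: 40.1
now [ 0.5479 -0.3357  0.0302] [ 3.14e+00 -2.90e-03 -8.56e-02] open 0.0226 t 14.225
0.5465,-0.3325,0.12,-0.085 lin [-0.005, -0.01, -0.299] rot [0.001, -0.002, -0.0]
0.547,0.045,0.12,0.0995 lin [-0.105, -1.254, -0.0] rot [0.0, 0.0, -0.117]
0.547,0.045,0.022,0.0995 lin [0.0, -0.0, 0.327] rot [0.0, 0.0, 0.0]
```

```bash
python3 -m pendant '[{"linear":[0,0,-0.1],"rotation":[0,0,0],"fingers":255},{"linear":[0,0,-0.3],"rotation":[0,0,0],"fingers":255},{"linear":[0,0,-0.3],"rotation":[0,0,0],"fingers":255},{"linear":[0,0,-0.3],"rotation":[0,0,0],"fingers":255}]'
python3 -m pendant '[{"linear":[-0.1,-0.15,0],"rotation":[0,0,-0.03],"fingers":255},{"linear":[-0.1,-0.35,0],"rotation":[0,0,-0.1],"fingers":255},{"linear":[-0.1,-0.55,0],"rotation":[0,0,-0.117],"fingers":255},{"linear":[-0.1,-0.75,0],"rotation":[0,0,-0.117],"fingers":255},{"linear":[-0.1,-0.9,0],"rotation":[0,0,-0.117],"fingers":255},{"linear":[-0.1,-0.9,0],"rotation":[0,0,-0.117],"fingers":255},{"linear":[-0.1,-0.9,0],"rotation":[0,0,-0.117],"fingers":255}]'
python3 plan.py 0.547,0.045,0.119,0.0995
```

```text
clock: 14.72
tool_pos: [0.5466, -0.3348, 0.1185]
tool_rot: [3.141, -0.001, -0.086]
wrist_force: [-0.2, -0.1, -0.6]
opening: 0.0224
grip_force: 39.3
clock: 15.6
tool_pos: [0.5386, -0.0633, 0.1167]
tool_rot: [-3.141, 0.003, 0.099]
wrist_force: [-0.1, -0.1, 0.6]
opening: 0.0225
grip_force: 39.4
now [ 0.5386 -0.0633  0.1167] [-3.1414e+00  2.8000e-03  9.9100e-02] open 0.0225 t 15.6
0.547,0.045,0.119,0.0995 lin [0.063, -0.356, -0.008] rot [-0.0, 0.002, -0.0]
```

```bash
python3 -m pendant '[{"linear":[0.063,-0.18,0],"rotation":[0,0,0],"fingers":255},{"linear":[0.063,-0.356,0],"rotation":[0,0,0],"fingers":255},{"linear":[0.063,-0.356,0],"rotation":[0,0,0],"fingers":255},{"linear":[0.063,-0.356,0],"rotation":[0,0,0],"fingers":255},{"linear":[0.063,-0.356,0],"rotation":[0,0,0],"fingers":255}]'
python3 - <<'E'
from plant import status, eyes
import cv2,pickle
s=status.observe();c=eyes.camera("wrist");pickle.dump((s,c),open("w6.pkl","wb"))
cv2.imwrite("pics/w6.png",c["img"][:,:,::-1])
E
python3 plan.py 0.547,0.045,0.0245,0.0995
```

```text
clock: 16.23
tool_pos: [0.5481, 0.0432, 0.1179]
tool_rot: [3.141, 0.001, 0.096]
wrist_force: [-0.3, -1.0, 0.1]
opening: 0.0226
grip_force: 39.6
now [0.5482 0.0433 0.118 ] [3.1413e+00 3.0000e-04 9.6000e-02] open 0.0227 t 16.275
0.547,0.045,0.0245,0.0995 lin [-0.003, -0.006, 0.312] rot [0.0, 0.0, -0.002]
```

View pics/w6.png

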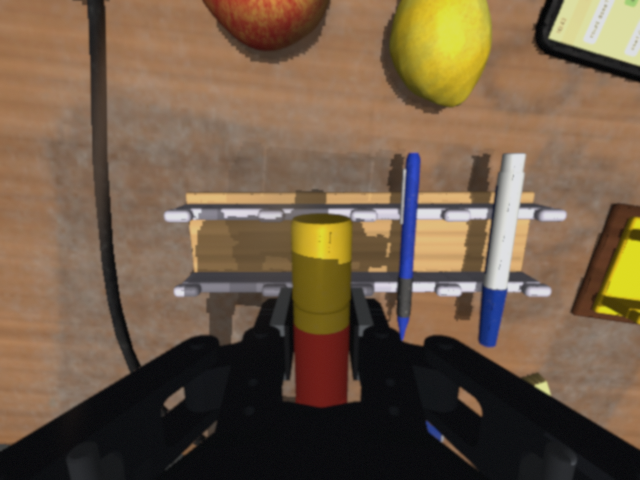

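The pen at (410,240) is well in its slot. The glue stick hangs over the third slot, far end at (321,217). Lowering it.

```bash
python3 -m pendant '[{"linear":[0,-0.006,0.15],"rotation":[0,0,-0.002],"fingers":255},{"linear":[0,-0.006,0.27],"rotation":[0,0,-0.002],"fingers":255},{"linear":[0,-0.006,0.312],"rotation":[0,0,-0.002],"fingers":255},{"linear":[0,-0.006,0.312],"rotation":[0,0,-0.002],"fingers":255},{"linear":[0,-0.006,0.312],"rotation":[0,0,-0.002],"fingers":255}]'
python3 -m pendant '[{"linear":[0,0,0],"rotation":[0,0,0],"fingers":180},{"linear":[0,0,0],"rotation":[0,0,0],"fingers":150},{"linear":[0,0,0],"rotation":[0,0,0],"fingers":110},{"linear":[0,0,0],"rotation":[0,0,0],"fingers":110},{"linear":[0,0,0],"rotation":[0,0,0],"fingers":110}]'
python3 -m pendant '[{"linear":[0,0,-0.1],"rotation":[0,0,0],"fingers":110},{"linear":[0,0,-0.25],"rotation":[0,0,0],"fingers":110},{"linear":[0,0,-0.33],"rotation":[0,0,0],"fingers":110},{"linear":[0,0,-0.33],"rotation":[0,0,0],"fingers":110}]'
python3 plan.py 0.535,-0.2,0.12,-0.08
```

```text
clock: 16.9
tool_pos: [0.549, 0.0461, 0.0255]
tool_rot: [3.141, -0.002, 0.1]
wrist_force: [0.3, -0.2, 0.0]
opening: 0.0221
grip_force: 41.2
clock: 17.52
tool_pos: [0.5479, 0.0467, 0.0246]
tool_rot: [3.142, 0.0, 0.101]
wrist_force: [1.0, 0.1, 0.1]
opening: 0.0485
grip_force: 0.0
clock: 18.02
tool_pos: [0.5501, 0.0468, 0.1262]
tool_rot: [3.141, -0.005, 0.101]
wrist_force: [0.2, -0.7, -0.0]
opening: 0.0488
grip_force: 0.0
now [0.5501 0.0468 0.1262] [ 3.1413 -0.0055  0.1013] open 0.0488 t 18.025
0.535,-0.2,0.12,-0.08 lin [-0.133, 0.813, 0.02] rot [-0.0, -0.004, 0.115]
```

```bash
python3 -m pendant '[{"linear":[-0.13,0.15,0],"rotation":[0,0,0.03],"fingers":100},{"linear":[-0.13,0.35,0],"rotation":[0,0,0.1],"fingers":100},{"linear":[-0.13,0.55,0],"rotation":[0,0,0.115],"fingers":100},{"linear":[-0.13,0.75,0],"rotation":[0,0,0.115],"fingers":100},{"linear":[-0.13,0.813,0],"rotation":[0,0,0.115],"fingers":100},{"linear":[-0.13,0.813,0],"rotation":[0,0,0.115],"fingers":100},{"linear":[-0.13,0.813,0],"rotation":[0,0,0.115],"fingers":100}]'
python3 plan.py 0.537,-0.392,0.12,-0.08
```

```text
clock: 18.9
tool_pos: [0.533, -0.1983, 0.1225]
tool_rot: [-3.14, 0.002, -0.079]
wrist_force: [0.7, 1.0, -0.1]
opening: 0.0518
grip_force: 0.0
now [ 0.533  -0.1983  0.1225] [-3.1403e+00  2.1000e-03 -7.8600e-02] open 0.0518 t 18.9
0.537,-0.392,0.12,-0.08 lin [0.064, 0.642, 0.007] rot [-0.001, 0.001, 0.001]
```

```bash
python3 -m pendant '[{"linear":[0.064,0.2,0],"rotation":[0,0,0],"fingers":100},{"linear":[0.064,0.4,0],"rotation":[0,0,0],"fingers":100},{"linear":[0.064,0.64,0],"rotation":[0,0,0],"fingers":100},{"linear":[0.064,0.64,0],"rotation":[0,0,0],"fingers":100},{"linear":[0.064,0.64,0],"rotation":[0,0,0],"fingers":100},{"linear":[0.064,0.64,0],"rotation":[0,0,0],"fingers":100}]'
python3 - <<'E'
from plant import status, eyes
import cv2,pickle
s=status.observe();c=eyes.camera("wrist");pickle.dump((s,c),open("w7.pkl","wb"))
cv2.imwrite("pics/w7.png",c["img"][:,:,::-1])
E
python3 plan.py 0.537,-0.392,0.024,-0.08
```

```text
clock: 19.65
tool_pos: [0.538, -0.3904, 0.1233]
tool_rot: [-3.14, 0.001, -0.077]
wrist_force: [0.5, 0.1, 0.1]
opening: 0.0519
grip_force: 0.0
now [ 0.5381 -0.3904  0.1234] [-3.1406e+00  6.0000e-04 -7.7100e-02] open 0.052 t 19.7
0.537,-0.392,0.024,-0.08 lin [-0.003, 0.006, 0.331] rot [-0.001, 0.0, 0.002]
```

View pics/w7.png

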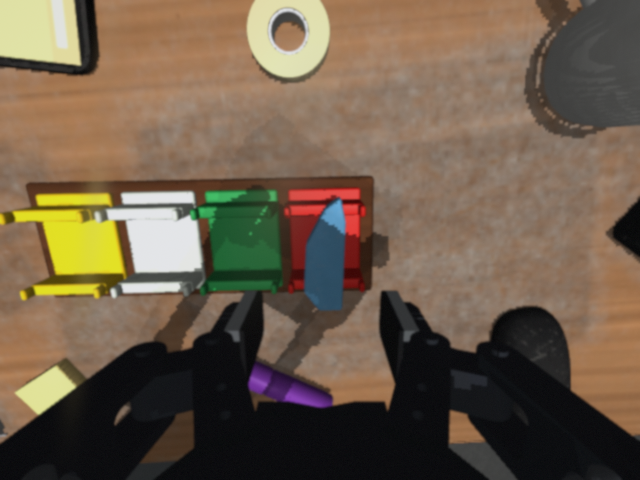

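The tape, tip (338,198) and bottom (325,311), is centred between the fingers at about column 322–326. Grasping it.

```bash
python3 -m pendant '[{"linear":[-0.006,0.006,0.15],"rotation":[0,0,0],"fingers":100},{"linear":[-0.006,0.006,0.28],"rotation":[0,0,0],"fingers":100},{"linear":[-0.006,0.006,0.335],"rotation":[0,0,0],"fingers":100},{"linear":[-0.006,0.006,0.335],"rotation":[0,0,0],"fingers":100},{"linear":[-0.006,0.006,0.335],"rotation":[0,0,0],"fingers":100}]'
python3 -m pendant '[{"linear":[0,0,0],"rotation":[0,0,0],"fingers":255},{"linear":[0,0,0],"rotation":[0,0,0],"fingers":255},{"linear":[0,0,0],"rotation":[0,0,0],"fingers":255},{"linear":[0,0,0],"rotation":[0,0,0],"fingers":255},{"linear":[0,0,0],"rotation":[0,0,0],"fingers":255},{"linear":[0,0,0],"rotation":[0,0,0],"fingers":255}]'
python3 -m pendant '[{"linear":[0,0,-0.1],"rotation":[0,0,0],"fingers":255},{"linear":[0,0,-0.3],"rotation":[0,0,0],"fingers":255},{"linear":[0,0,-0.33],"rotation":[0,0,0],"fingers":255},{"linear":[0,0,-0.33],"rotation":[0,0,0],"fingers":255}]'
python3 plan.py 0.53,-0.15,0.13,0.0  0.541,0.1065,0.13,0.0995
```

```text
clock: 20.32
tool_pos: [0.5372, -0.3951, 0.025]
tool_rot: [3.14, -0.003, -0.079]
wrist_force: [0.1, -0.0, 0.6]
opening: 0.0514
grip_force: 0.0
clock: 21.08
tool_pos: [0.537, -0.3955, 0.0252]
tool_rot: [3.14, -0.003, -0.079]
wrist_force: [-0.4, 0.4, 6.2]
opening: 0.0254
grip_force: 39.8
clock: 21.58
tool_pos: [0.5363, -0.395, 0.1233]
tool_rot: [3.14, -0.002, -0.08]
wrist_force: [-0.4, -0.6, -0.9]
opening: 0.0257
grip_force: 39.4
now [ 0.5363 -0.395   0.1233] [ 3.1402e+00 -2.0000e-03 -7.9500e-02] open 0.0257 t 21.575
0.53,-0.15,0.13,0.0 lin [-0.086, -0.813, -0.023] rot [0.001, -0.001, -0.051]
0.541,0.1065,0.13,0.0995 lin [0.037, -0.855, -0.0] rot [0.0, 0.0, -0.063]
```

```bash
python3 -m pendant '[{"linear":[-0.086,-0.15,-0.023],"rotation":[0,0,-0.03],"fingers":255},{"linear":[-0.086,-0.35,-0.023],"rotation":[0,0,-0.051],"fingers":255},{"linear":[-0.086,-0.55,-0.023],"rotation":[0,0,-0.051],"fingers":255},{"linear":[-0.086,-0.75,-0.023],"rotation":[0,0,-0.051],"fingers":255},{"linear":[-0.086,-0.813,-0.023],"rotation":[0,0,-0.051],"fingers":255},{"linear":[-0.086,-0.813,-0.023],"rotation":[0,0,-0.051],"fingers":255},{"linear":[-0.086,-0.813,-0.023],"rotation":[0,0,-0.051],"fingers":255}]'
python3 -m pendant '[{"linear":[0.037,-0.15,0],"rotation":[0,0,-0.03],"fingers":255},{"linear":[0.037,-0.35,0],"rotation":[0,0,-0.063],"fingers":255},{"linear":[0.037,-0.55,0],"rotation":[0,0,-0.063],"fingers":255},{"linear":[0.037,-0.75,0],"rotation":[0,0,-0.063],"fingers":255},{"linear":[0.037,-0.855,0],"rotation":[0,0,-0.063],"fingers":255},{"linear":[0.037,-0.855,0],"rotation":[0,0,-0.063],"fingers":255},{"linear":[0.037,-0.855,0],"rotation":[0,0,-0.063],"fingers":255},{"linear":[0.037,-0.855,0],"rotation":[0,0,-0.063],"fingers":255}]'
python3 - <<'E'
from plant import status, eyes
import cv2,pickle
s=status.observe();c=eyes.camera("wrist");pickle.dump((s,c),open("w8.pkl","wb"))
cv2.imwrite("pics/w8.png",c["img"][:,:,::-1])
E
python3 plan.py 0.541,0.1065,0.0195,0.0995
```

```text
clock: 22.45
tool_pos: [0.5291, -0.1504, 0.1283]
tool_rot: [3.141, 0.001, 0.0]
wrist_force: [0.4, -0.4, -0.4]
opening: 0.0254
grip_force: 39.5
clock: 23.45
tool_pos: [0.5406, 0.1055, 0.1288]
tool_rot: [3.141, 0.0, 0.097]
wrist_force: [-0.4, 0.0, -0.3]
opening: 0.0256
grip_force: 39.6
now [0.5405 0.1056 0.1289] [3.1413e+00 2.0000e-04 9.7500e-02] open 0.0256 t 23.5
0.541,0.1065,0.0195,0.0995 lin [0.002, -0.003, 0.365] rot [0.0, 0.0, -0.001]
```

View pics/w8.png

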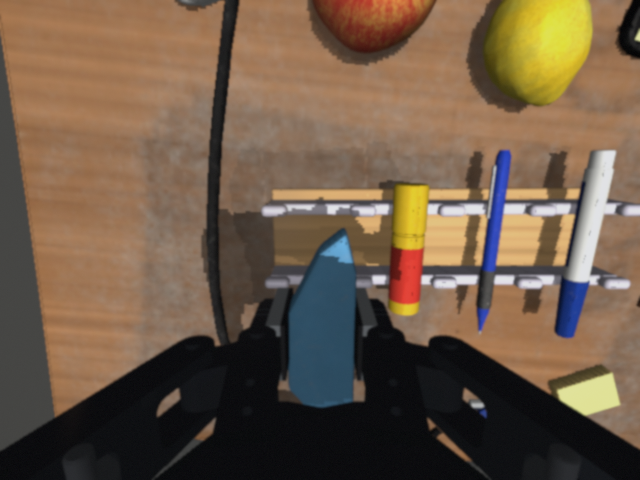

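The glue stick (408,250) sits centred in its slot. The tape hangs straight over the leftmost slot, tip at (345,229) and bottom at (322,405). Checking its lengthwise offset.

```bash
python3 - <<'E'
from h import *
np.set_printoptions(precision=4,suppress=True)
s,c=pickle.load(open("w8.pkl","rb"))
w=s["tool_rot"][2];R=np.array([[np.cos(w),np.sin(w)],[-np.sin(w),np.cos(w)]])
for z in(.02,.0255): print((wray(s,c,[(345,229),(322,406),(289,330),(356,330)],s["tool_pos"][2]+z)[:,:2]-s["tool_pos"][:2])@R.T)
for n,z,a,b in(("glue",.0415,(411,183),(403,314)),("pen",.035,(505,150),(481,332)),("marker",.038,(603,150),(567,336))):
    q=wray(s,c,[a,b],z); d=q[0]-q[1]; print(n,q.mean(0),np.linalg.norm(d),np.arctan2(d[1],d[0]))
S=wray(s,c,[(274,211),(365,210),(454,210),(543,210),(630,210),(277,282),(362,282),(445,282),(530,282),(614,282)],.038)[:,:2]
M=np.array([(x,y) for x in(27,-27) for y in(124,62,0,-62,-124)])/1e3
p,r=fit(S,M);print("rack",p)
E
```

```text
[[ 0.0419 -0.0093]
 [-0.036  -0.0009]
 [ 0.0003  0.0124]
 [ 0.0003 -0.0145]]
[[ 0.0431 -0.0089]
 [-0.0312 -0.0009]
 [ 0.0035  0.0118]
 [ 0.0035 -0.0139]]
glue [0.5467 0.045  0.0415] 0.09600452788890498 0.10762488264360355
pen [ 0.554 -0.017  0.035] 0.13520670497271678 0.10859108395546156
marker [ 0.5592 -0.0791  0.038 ] 0.13601261422064762 0.12419052891234354
rack [0.5522 0.0153 0.0986]
```

```bash
python3 -m pendant '[{"linear":[-0.007,-0.003,0.15],"rotation":[0,0,0],"fingers":255},{"linear":[-0.007,-0.003,0.3],"rotation":[0,0,0],"fingers":255},{"linear":[-0.007,-0.003,0.365],"rotation":[0,0,0],"fingers":255},{"linear":[-0.007,-0.003,0.365],"rotation":[0,0,0],"fingers":255},{"linear":[-0.007,-0.003,0.365],"rotation":[0,0,0],"fingers":255}]'
python3 -m pendant '[{"linear":[0,0,0],"rotation":[0,0,0],"fingers":170},{"linear":[0,0,0],"rotation":[0,0,0],"fingers":140},{"linear":[0,0,0],"rotation":[0,0,0],"fingers":100},{"linear":[0,0,0],"rotation":[0,0,0],"fingers":100},{"linear":[0,0,0],"rotation":[0,0,0],"fingers":100}]'
python3 -m pendant '[{"linear":[0,0,-0.1],"rotation":[0,0,0],"fingers":100},{"linear":[0,0,-0.3],"rotation":[0,0,0],"fingers":100},{"linear":[0,0,-0.5],"rotation":[0,0,0],"fingers":100},{"linear":[-0.4,0,-0.5],"rotation":[0,0,0],"fingers":100},{"linear":[-0.4,0,-0.5],"rotation":[0,0,0],"fingers":100},{"linear":[-0.4,0,-0.5],"rotation":[0,0,0],"fingers":100},{"linear":[-0.4,0,-0.5],"rotation":[0,0,0],"fingers":100}]'
python3 - <<'E'
from plant import status, eyes
import cv2,pickle
s=status.observe();c=eyes.camera("wrist");pickle.dump((s,c),open("w9.pkl","wb"))
cv2.imwrite("pics/w9.png",c["img"][:,:,::-1])
E
```

```text
clock: 24.12
tool_pos: [0.5385, 0.1071, 0.0196]
tool_rot: [3.142, -0.0, 0.099]
wrist_force: [0.4, -0.4, 0.2]
opening: 0.0252
grip_force: 40.7
clock: 24.75
tool_pos: [0.5381, 0.1079, 0.0195]
tool_rot: [3.142, -0.0, 0.1]
wrist_force: [0.2, -0.1, -0.4]
opening: 0.052
grip_force: 0.0
clock: 25.62
tool_pos: [0.4194, 0.0961, 0.17]
tool_rot: [-3.141, -0.002, 0.1]
wrist_force: [0.8, 0.4, 1.2]
opening: 0.0519
grip_force: 0.0
```

View pics/w9.png

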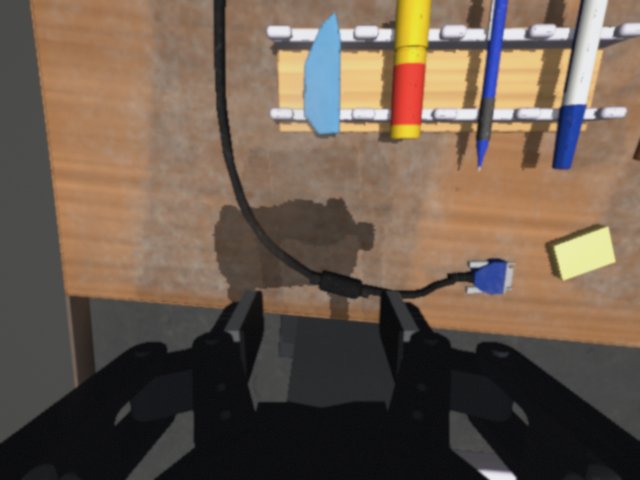

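The wrist view shows the tape spanning rows 13–135 across the rails at rows 33 and 114, so it is centred. All four pieces lie in their own slots in reverse order, and the gripper is clear. Handing in.

```bash
python3 -c "
from plant import job; print(job.job_done())"
```

```text
the job is handed in; nothing more can be done
None
```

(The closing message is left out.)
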